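# Hold a used-tube chute open with its press lever

### The arm

A 6-joint arm with a two-finger parallel gripper is mounted at the origin on the work surface. World frame = base frame: x ahead of the robot, y to its left, z up, the work surface at z = 0. Lengths are in m, angles in degrees, forces in N, time in s.
With the tool pointing down it reaches from about 0.375 to 0.9 m from the base axis. Payload 3.1 kg.
Tool frame: the origin (TCP) lies at the very end of the fingers, on their centre line; the grasp point (between the pads) lies 19 mm behind it (bot.hold_point_z is the z of the grasp point in the tool frame, in m); z points along the fingers, y is the line along which they close (so a half turn about z gives the same grasp; the last joint's range is limited). The gripper opens to 87 mm and grips with 3 to 60 N. Pads are 19 mm wide; open, the fingers measure 117 mm over their backs; the gripper's body (75 mm by 190 mm) begins 51 mm behind the grasp point.
Start: joints at [66.606, 30.224, 82.088, -0, 67.689, -10.227], TCP at [0.142, 0.609, 0.223] pointing down, gripper open.
Joint ranges: [-176.69, 176.69], [-43.24, 126.21], [12.49, 139.97], [-82, 262], [0, 151.66], [-163.58, 163.58]. Speed limits (degrees/s): [159.86, 159.86, 180, 180, 180, 180].

### API

Orientations are given as a 3x3 rotation matrix whose columns are the frame's x, y, z axes.
In Python, from rig import bot, capture, camera_model gives the robot as it stands.
- The arm moves only by the tool apply_moves, never from a script. Its argument "plan" is text: rows parted by semicolons, each of 6 numbers parted by spaces: the shift along the tool's x, y, z in units of 0.05 m (1.0 is 0.05 m), then the turn, a rotation vector about the tool's x, y, z in units of 360 degrees (1.0 is 360 degrees). In form: dx dy dz ax ay az; .... A call has 1 to 10 rows; each row shifts and turns the commanded pose from where the row before left it, along the tool's axes as they then stand; what a row does not reach is not made up. A row lasts 1/12 s, in which the tool goes at most 41.7 mm and 7.16 degrees, less where a joint would pass 70% of its speed; a pose out of reach is approached as far as the arm can. A call with a number of a shift or a turn outside -1 to 1 is refused whole. A call with a gripper value outside its range is refused whole. "gripper" is the gripper command: -1 is shut, 1 is fully open, values between are in proportion, set as the call begins (left out, the last holds). The fingers move at their own pace and stop on an object; the grip force is fixed at half the most. Time passes only in rows, so rows that do not move let the fingers close. It gives the time, the measured TCP pose, the force, the opening and the grip force at its end, in the units of the state.
- bot.read_state(): the state, without advancing time (a new reading comes with each control period).
- capture(name): name is "side" or "top" or "wrist"; returns the picture (384x512x3 uint8, red, green, blue); there is no depth.
- camera_model(name): a dict with "vertical_fov" (degrees; the focal length in pixels is half the picture's height over the tangent of half this angle, whatever the lens; pixels are square), "cx", "cy" (the principal point, pixels), "position" and "rotation" of the camera in the world; the wrist camera has in their place "hand_eye" (4x4, takes a point from camera to tool coordinates, whose origin is the TCP and whose axes are the flange's). Camera axes: x right, y down, z forward; pixel columns grow to the right and rows downward; lengths in m; the calibration is good to about 2 mm. A picture is of the moment at which its call begins: read the wrist's pose just before it. camera_model takes no time and is no camera call.
- bot.hand_in(): hands the job in; it is judged then, once.
The state is a dict: "time_s": time; "joint_positions": joint angles; "qvel": joint speeds; "tau": joint torques, N m; "position": TCP position; "tcp_rot": TCP orientation; "force": force on the tool from outside, world axes, zero at the start; "moment": the same for the moment, N m; "opening": opening from 0.0 (shut) to 1.0 (fully open); "grasp_force": force on a finger pad.
Only numpy, scipy, OpenCV 4.12 (cv2) and the standard library are available. Lean on these libraries where they do the work, as an engineer would, in place of code of your own. Each camera call takes 0.05 s, during which the arm holds its last target. There are 200 camera calls.

### The job

Open the heavy steel lid of the used-tube chute with its lever, without picking anything up. First slide the open steel tray out from under the lever's paddle, keeping it flat on the bench, then press the paddle with the fingertips all the way down onto its stop so the lid rises, and finish while still holding it down. Never touch the lid itself, leave the lever seated in its fork, and leave everything else standing where it is.

Things in the scene. Friction and masses are not known exactly. Their poses are not given: they have to be found in the camera images.
- chute: Fixed chute and lever stand, varying in place and yaw. Origin on the bench straight below the lever's pivot; -x runs to the lever's long (paddle) end, z up. Grey fork, 58 mm wide in y, 44 in x, 89 high, with slots open at the top for the pin. Low steel box at x -50 to 120, y 50 to 230 mm, 85 high, under the lid. Base plate 6 mm thick, x -110 to 100, y -31 to 31 mm.
- lever: Loose 0.7 kg lever on a cross pin in the fork; origin at the pin's centre, 75 mm up. Axes parallel to the chute's at rest; pressing turns it about y, by 0.49 rad when its arm lies on the rubber stop. Aluminium bar 22 mm wide, 12 thick, 240 mm from pin to paddle end; 15 degrees up at rest, 13 below level when down. The short end, a steel block with a roller, lifts the lid.
- paddle (a point): Centre of the top face of the black rubber paddle on the lever's long end: 50 mm along x 44 mm across, 225 mm from the pin. About 147 mm above the bench at rest, 38 mm when fully down, shifting under 10 mm sideways on the way. Pressing takes 0.5 N at first, then 5 to 14 N under the lid's weight, rising steeply at the stop; let go, it comes back up.
- lid_edge (a point): Middle of the free (-x) upper edge of the heavy steel lid (174 x 186 x 8 mm, 2 kg), hinged on the far (+x) rim of the box. 94 mm above the bench when shut, about 172 mm with the lever fully down. It falls shut when the lever is let go. A lug on its -y side lies over the short end of the lever; a bar handle on top stands 39 mm above the lid and is not to be used.
- tray: Loose open steel tray, 0.25 kg, 100 (its x) x 180 (its y) x 45 mm high, walls and floor 4 mm; origin at the centre of its underside. Stands partly under the paddle, sticking out to the chute's -y side, its y within 0.15 rad of the chute's. Under the lever, it stops the lever going right down. Fingertips in it can draw it by its end wall, with 1 to 3 N.
- tube_rack: Bystander: white rack 60 x 110 mm with capped tubes, 82 mm high, origin under its centre, on the -y side of the lever fork.
- pump_bottle: Bystander: white pump bottle, 62 mm diameter, 144 mm high, origin under its centre, on the +y side of the paddle.
- jar: Bystander: small clear jar, 48 mm diameter, 60 mm high, origin under its centre, between the lever and the front of the chute box.
- glove_box: Bystander: cardboard box 230 x 120 x 75 mm, origin under its centre, on the left of the bench.
- beaker: Bystander: glass beaker 70 mm diameter, 90 mm high, origin under its centre, on the left of the bench.
- slide_box: Bystander: flat grey box 90 x 140 x 35 mm, origin under its centre, on the right of the bench.
Not all that is in view belongs to the job. What is shaped like the tray but orange is not meant.

How it is judged:
By the outcome, as a careful person would: the job done as asked, in the order asked, and still so for the second after the job is handed in, while the arm keeps its last pose, push and grip.
It also fails if it takes over 43 s, if anything falls off the work surface, if the arm or the gripper's body presses on something with over 40 N, if the wrist force passes 120 N, or if a joint passes its speed limit or range.

## Working session

There is one attempt and no reset: what is moved stays moved. The work goes in short steps, Python scripts to look and compute and a tool call to move; the robot and the scene stay as the last step left them, time stands still between calls to the robot, and variables do not carry over. Pictures are saved under pics/ and viewed, at most 10 in all, crops included, and the job is handed in when it is done.

Besides the shell and the picture viewer there is one more tool, called after "Request:" as name(argument=value, ...) on one line, values as JSON. apply_moves: Moves the arm, as the interface text tells. Its arguments: {"type":"object","properties":{"plan":{"type":"string"},"gripper":{"type":"number"}},"required":["plan"]}

```bash
mkdir -p pics
python3 - <<'E'
from rig import bot,capture,camera_model
import cv2,numpy as np
for n in ("top","side"):
    im=capture(n); cv2.imwrite(f"pics/{n}0.png",im[:,:,::-1])
    m=camera_model(n); print(n,m)
s=bot.read_state(); print(s['time_s'],s['position'],s['tcp_rot'],s['opening'],s['force'])
E
```

```text
top {'vertical_fov': 48.85759659435873, 'cx': 250.71428430365899, 'cy': 191.00349870507014, 'position': array([ 0.3043893 , -0.00133573,  1.31327526]), 'rotation': array([[ 2.76262085e-02, -9.88482276e-01,  1.48793756e-01],
       [-9.99618162e-01, -2.72338430e-02,  4.67417904e-03],
       [-5.68117344e-04, -1.48866071e-01, -9.88857204e-01]])}
side {'vertical_fov': 56.38733531571279, 'cx': 258.54449369245157, 'cy': 194.40027296050187, 'position': array([0.34588395, 0.71216825, 0.97393602]), 'rotation': array([[-0.9796049 , -0.14206478,  0.14209798],
       [-0.20020184,  0.75037434, -0.62996633],
       [-0.01713065, -0.64556638, -0.76351201]])}
0.1 [0.14208171 0.6079553  0.22164574] [[-9.73701057e-01  2.27828133e-01 -7.70279173e-04]
 [ 2.27829187e-01  9.73699424e-01 -1.81480964e-03]
 [ 3.36555694e-04 -1.94257414e-03 -9.99998057e-01]] 1.000623841513716 [0.1924262  0.16037729 0.33806329]
```

View pics/top0.png

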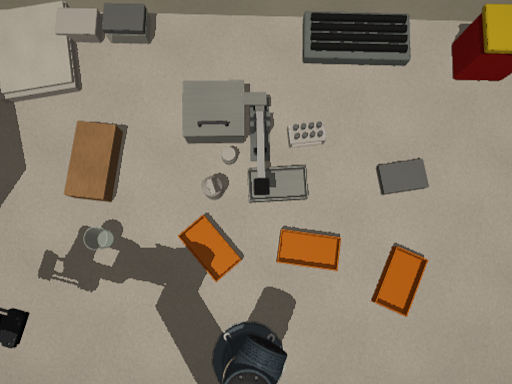

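View pics/side0.png

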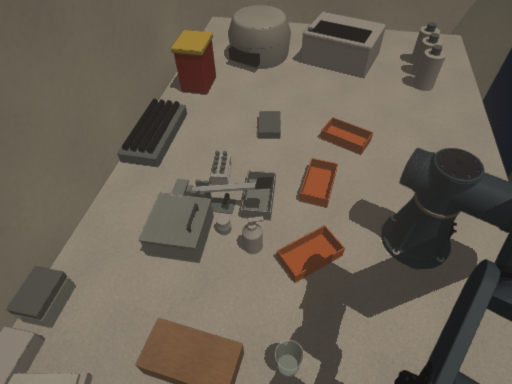

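The grey tray at top (278,183), under the black paddle (262,186), fits the description. The others, at (211,247), (309,248) and (400,280), are orange decoys. I'll confirm with an enlarged crop.

```bash
cat > h.py <<'E'
import numpy as np,cv2
from rig import bot,capture,camera_model
def ray(n,u,v):
    m=camera_model(n);f=192/np.tan(np.radians(m['vertical_fov'])/2)
    return m['position'],m['rotation']@np.array([(u-m['cx'])/f,(v-m['cy'])/f,1])
def onz(n,u,v,z):
    o,d=ray(n,u,v);return o+d*(z-o[2])/d[2]
def proj(n,p):
    m=camera_model(n);f=192/np.tan(np.radians(m['vertical_fov'])/2)
    c=m['rotation'].T@(np.array(p)-m['position']);return [m['cx']+f*c[0]/c[2],m['cy']+f*c[1]/c[2]]
E
python3 - <<'E'
import cv2
im=cv2.imread("pics/top0.png")[80:210,175:335]
cv2.imwrite("pics/crop.png",cv2.resize(im,None,fx=4.6,fy=4.6,interpolation=cv2.INTER_CUBIC))
E
```

```text
(no output)
```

View pics/crop.png

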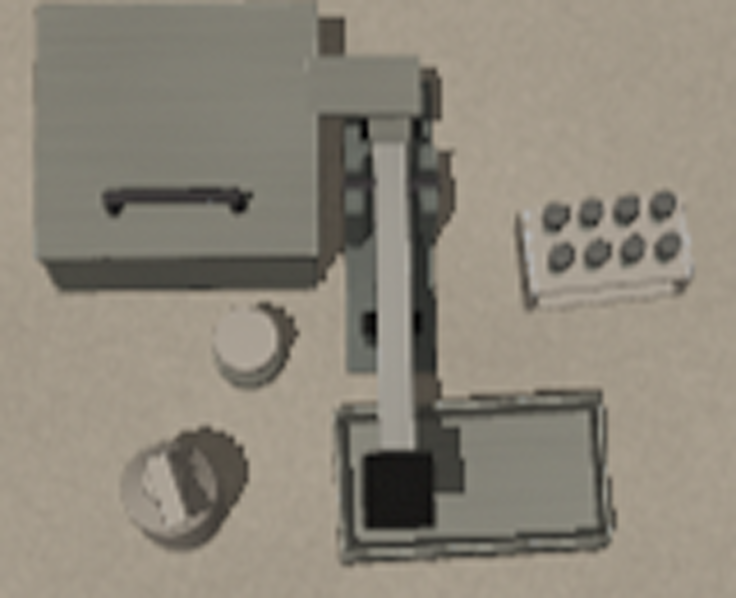

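The crop confirms it: a steel-grey open tray, with its rim corners near crop (338,408), (602,392), (610,545) and (343,562). The black paddle at (399,490) hangs over its left end.

Run:
```python
from h import *
np.set_printoptions(precision=4,suppress=True)
g=lambda a,b,z:onz("top",a/4.6+175-.4,b/4.6+80-.4,z)
T=[g(*p,.045) for p in [(338,408),(602,392),(610,545),(343,562)]]
for n,t in zip("TL TR BR BL".split(),T):print(n,t)
print("c",np.mean(T,0)); d=(T[0]+T[3]-T[1]-T[2])/2; print(np.linalg.norm(d),"tray yaw y",np.degrees(np.arctan2(-d[0],d[1])))
print("pad",g(399,490,.147), [g(*p,.147) for p in [(365,453),(433,453),(434,527),(364,527)]])
print("lidedge L,R",g(40,258,.094),g(318,256,.094))
print("arm mid far",g(391,150,.08),"bottle top",g(170,485,.12),"jar",g(248,338,.06))
print("rack",[g(*p,.07) for p in [(525,295),(692,280)]])
s=bot.read_state();print(s['joint_positions'])
```

```text
TL [0.5652 0.0147 0.045 ]
TR [ 0.5809 -0.1607  0.045 ]
BR [ 0.4783 -0.1668  0.045 ]
BL [0.4622 0.0084 0.045 ]
c [ 0.5217 -0.0761  0.045 ]
0.1760532326392827 tray yaw y 5.180730876198919
pad [ 0.4945 -0.0251  0.147 ] [array([ 0.5168, -0.0039,  0.147 ]), array([ 0.5179, -0.0453,  0.147 ]), array([ 0.4724, -0.0469,  0.147 ]), array([ 0.4712, -0.0045,  0.147 ])]
lidedge L,R [0.6487 0.2096 0.094 ] [0.655  0.0298 0.094 ]
arm mid far [ 0.7325 -0.0158  0.08  ] bottle top [0.4981 0.1168 0.12  ] jar [0.6076 0.0753 0.06  ]
rack [array([ 0.6392, -0.1064,  0.07  ]), array([ 0.6524, -0.2162,  0.07  ])]
[ 66.6052  30.2752  82.1503  -0.0008  67.6875 -10.2252]
```

Request:
apply_moves(plan="-0.3 -0.01 0 0 0 0.004;-0.74 -0.022 0 0 0 0.0095;-0.74 -0.022 0 0 0 0.0095;-0.74 -0.022 0 0 0 0.0095;-0.74 -0.022 0 0 0 0.0095;-0.74 -0.022 0 0 0 0.0095;-0.74 -0.022 0 0 0 0.0095;-0.74 -0.022 0 0 0 0.0095;-0.74 -0.022 0 0 0 0.0095;-0.74 -0.022 0 0 0 0.0095", gripper=-0.3)

```text
time_s: 0.93
position: [0.4444, 0.4381, 0.2223]
tcp_rot: [[-0.699, 0.715, 0.0], [0.715, 0.699, -0.0], [-0.001, 0.0, -1.0]]
force: [0.7, 0.2, -0.1]
opening: 0.378
grasp_force: 0.0
```

Request:
apply_moves(plan="-0.74 -0.022 0 0 0 0.0095;-0.74 -0.022 0 0 0 0.0095;-0.74 -0.022 0 0 0 0.0095;-0.74 -0.022 0 0 0 0.0095;-0.74 -0.022 0 0 0 0.0095;-0.74 -0.022 0 0 0 0.0095;-0.74 -0.022 0 0 0 0.0095;-0.74 -0.022 0 0 0 0.0095;-0.74 -0.022 0 0 0 0.0095;-0.74 -0.022 0 0 0 0.0095")

```text
time_s: 1.77
position: [0.6114, 0.1136, 0.2223]
tcp_rot: [[-0.176, 0.984, 0.0], [0.984, 0.176, -0.001], [-0.001, 0.0, -1.0]]
force: [0.5, 0.4, -0.2]
opening: 0.346
grasp_force: 0.0
```

Request:
apply_moves(plan="-0.74 -0.022 0 0 0 0.0095;-0.74 -0.022 0 0 0 0.0095;-0.74 -0.022 0 0 0 0.0095;-0.74 -0.022 0 0 0 0.0095;-0.74 -0.022 0 0 0 0.0095;-0.74 -0.022 0 0 0 0.0095;-0.74 -0.022 0 0 0 0.0095;-0.3 -0.01 0 0 0 0.004;0 0 0 0 0 0;0 0 0 0 0 0")

```text
time_s: 2.6
position: [0.599, -0.1561, 0.2223]
tcp_rot: [[0.261, 0.965, -0.001], [0.965, -0.261, 0.001], [0.001, -0.001, -1.0]]
force: [-0.2, 0.2, 0.6]
opening: 0.35
grasp_force: 0.0
```

```bash
cat >> h.py <<'E'
def togo(p):
    s=bot.read_state();R=np.array(s['tcp_rot']);return R.T@(np.array(p)-s['position'])/.05
def st():
    s=bot.read_state();R=np.array(s['tcp_rot']);print('t',s['time_s'],'p',s['position'],'yaz',np.degrees(np.arctan2(R[1,1],R[0,1])),'Rz',R[:,2],'F',s['force'],'op',s['opening'])
E
python3 -c "
from h import *
np.set_printoptions(precision=3,suppress=True)
st();print(togo([.518,-.137,.1]));print(camera_model('wrist')['hand_eye'])"
```

```text
t 2.6 p [ 0.599 -0.156  0.222] yaz -15.118989725622354 Rz [-0.001  0.001 -1.   ] F [-0.217  0.174  0.608] op 0.3495036686209913
[-0.055 -1.661  2.447]
[[-0.    -0.965 -0.261  0.072]
 [ 1.    -0.    -0.001  0.   ]
 [ 0.001 -0.261  0.965 -0.162]
 [ 0.     0.     0.     1.   ]]
```

Request:
apply_moves(plan="-0.05 -0.45 0.2 0 0 0;-0.05 -0.45 0.3 0 0 0;-0.05 -0.45 0.4 0 0 0;0 0 0.4 0 0 -0.0185;0 0 0.4 0 0 -0.0185;0 0 0.3 0 0 -0.0185;0 0 0 0 0 0;0 0 0 0 0 0")

```text
time_s: 3.27
position: [0.5322, -0.1432, 0.1221]
tcp_rot: [[-0.086, 0.996, -0.002], [0.996, 0.086, 0.001], [0.001, -0.002, -1.0]]
force: [0.5, -0.4, -0.1]
opening: 0.346
grasp_force: 0.0
```

```bash
cat >> h.py <<'E'
def wray(s,u,v,z):
    m=camera_model('wrist');f=192/np.tan(np.radians(m['vertical_fov'])/2);H=np.array(m['hand_eye']);R=np.array(s['tcp_rot'])
    d=R@H[:3,:3]@np.array([(u-m['cx'])/f,(v-m['cy'])/f,1]);o=np.array(s['position'])+R@H[:3,3]
    return o+d*(z-o[2])/d[2]
E
python3 -c "
from h import *
np.set_printoptions(precision=4,suppress=True)
st();cv2.imwrite('pics/w1.png',capture('wrist')[:,:,::-1])"
```

```text
t 3.2667 p [ 0.5322 -0.1432  0.1221] yaz 4.954923331950473 Rz [-0.0017  0.0013 -1.    ] F [ 0.5353 -0.3582 -0.1067] op 0.34569755036440997
```

View pics/w1.png

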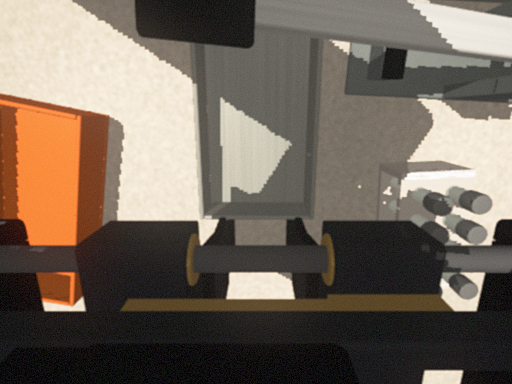

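The wrist view shows the tray's -y end rim at row about 217, columns 204 to 314. The paddle is at (195,20), the rack at (440,200), and the fingertips are near columns 222 and 297.

```bash
python3 -c "
from h import *
np.set_printoptions(precision=4,suppress=True)
s=bot.read_state()
for p in [(203,218),(315,218),(208,207),(310,207)]:print(p,wray(s,*p,.045))
print('paddle y edge',wray(s,195,44,.147), 'rack',wray(s,380,190,.07))"
```

```text
(203, 218) [ 0.4849 -0.1658  0.045 ]
(315, 218) [ 0.5825 -0.1574  0.045 ]
(208, 207) [ 0.4889 -0.1553  0.045 ]
(310, 207) [ 0.5768 -0.1477  0.045 ]
paddle y edge [ 0.4966 -0.0463  0.147 ] rack [ 0.623  -0.1217  0.07  ]
```

Request:
apply_moves(plan="0.11 -0.11 0 0 0 0;0 0 0.4 0 0 0;0 0 0.4 0 0 0;0 0 0.4 0 0 0;0 0 0.3 0 0 0;0 0 0.2 0 0 0;0 0 0.15 0 0 0;0 0 0.15 0 0 0;0 0 0 0 0 0;0 0 0 0 0 0")

```text
time_s: 4.15
position: [0.5266, -0.1399, 0.0228]
tcp_rot: [[-0.087, 0.996, 0.0], [0.996, 0.087, -0.0], [-0.0, 0.0, -1.0]]
force: [-0.1, 1.2, 0.3]
opening: 0.351
grasp_force: 0.0
```

Request:
apply_moves(plan="-0.1 -0.01 0 0 0 0;-0.1 -0.01 0 0 0 0;-0.1 -0.01 0 0 0 0;-0.1 -0.01 0 0 0 0;-0.1 -0.01 0 0 0 0;-0.1 -0.01 0 0 0 0")

```text
time_s: 4.65
position: [0.526, -0.1704, 0.0228]
tcp_rot: [[-0.087, 0.996, 0.0], [0.996, 0.087, 0.0], [0.0, 0.0, -1.0]]
force: [-0.1, 3.2, 2.3]
opening: 0.349
grasp_force: 1.4
```

Request:
apply_moves(plan="-0.12 -0.01 0 0 0 0;-0.12 -0.01 0 0 0 0;-0.12 -0.01 0 0 0 0;-0.12 -0.01 0 0 0 0;-0.12 -0.01 0 0 0 0;-0.12 -0.01 0 0 0 0;-0.12 -0.01 0 0 0 0;-0.12 -0.01 0 0 0 0;-0.12 -0.01 0 0 0 0;-0.12 -0.01 0 0 0 0")

```text
time_s: 5.48
position: [0.5263, -0.2308, 0.0225]
tcp_rot: [[-0.087, 0.996, -0.0], [0.996, 0.087, 0.0], [0.0, -0.0, -1.0]]
force: [0.9, 2.6, 1.8]
opening: 0.349
grasp_force: 1.4
```

Request:
apply_moves(plan="-0.12 -0.01 0 0 0 0;-0.12 -0.01 0 0 0 0;-0.12 -0.01 0 0 0 0;-0.12 -0.01 0 0 0 0;-0.12 -0.01 0 0 0 0;-0.1 -0.01 0 0 0 0;-0.06 -0.01 0 0 0 0;0 0 0 0 0 0;0.1 0.01 0 0 0 0;0.1 0.01 0 0 0 0")

```text
time_s: 6.32
position: [0.5264, -0.2586, 0.0225]
tcp_rot: [[-0.087, 0.996, 0.001], [0.996, 0.087, -0.001], [-0.001, 0.0, -1.0]]
force: [0.1, -0.5, 0.9]
opening: 0.348
grasp_force: 0.0
```

Request:
apply_moves(plan="0 0 -0.1 0 0 0;0 0 -0.2 0 0 0;0 0 -0.4 0 0 0;0 0 -0.6 0 0 0;0 0 -0.6 0 0 0;0 0 -0.6 0 0 0;0 0 -0.4 0 0 0;0 0 -0.2 0 0 0;0 0 0 0 0 0", gripper=-1)

```text
time_s: 7.07
position: [0.5278, -0.2592, 0.181]
tcp_rot: [[-0.088, 0.996, 0.005], [0.996, 0.088, -0.004], [-0.005, 0.005, -1.0]]
force: [0.8, -0.4, -0.8]
opening: 0.01
grasp_force: 0.0
```

```bash
python3 -c "
from h import *
np.set_printoptions(precision=4,suppress=True)
st();im=capture('top')[:,:,::-1];cv2.imwrite('pics/top1.png',cv2.resize(im[80:260,175:415],None,fx=3.3,fy=3.3,interpolation=2))
print(togo([.4945,-.025,.18]))"
```

```text
t 7.0667 p [ 0.5278 -0.2592  0.181 ] yaz 5.038351103919583 Rz [ 0.0054 -0.0042 -1.    ] F [ 0.7887 -0.4406 -0.7994] op 0.009800134767155359
[ 4.71   -0.2334 -0.0324]
```

View pics/top1.png

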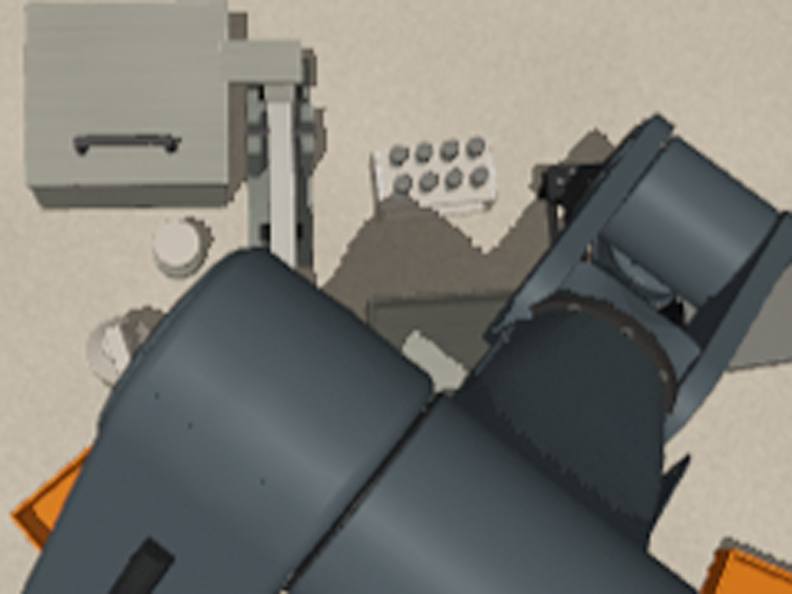

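The tray's left wall is now at crop column 370, about 5 cm clear of the paddle's -y edge. The rack, jar, bottle and lever have not moved.

Request:
apply_moves(plan="0.3 -0.02 0 0 0 0;0.6 -0.03 0 0 0 0;0.7 -0.03 0 0 0 0;0.7 -0.03 0 0 0 0;0.7 -0.03 0 0 0 0;0.7 -0.03 0 0 0 0;0.6 -0.03 0 0 0 0;0.4 -0.03 0 0 0 0;0 0 0 0 0 0;0 0 0 0 0 0")

```text
time_s: 7.95
position: [0.4924, -0.0233, 0.1761]
tcp_rot: [[-0.09, 0.996, -0.004], [0.996, 0.09, 0.001], [0.001, -0.004, -1.0]]
force: [1.0, -0.5, -0.4]
opening: 0.006
grasp_force: 0.0
```

```bash
python3 -c "
from h import *
np.set_printoptions(precision=4,suppress=True)
st();cv2.imwrite('pics/w2.png',capture('wrist')[:,:,::-1])"
```

```text
t 7.95 p [ 0.4924 -0.0233  0.1761] yaz 5.182839780199525 Rz [-0.0039  0.0009 -1.    ] F [ 0.9598 -0.5199 -0.3574] op 0.006399989914138841
```

View pics/w2.png

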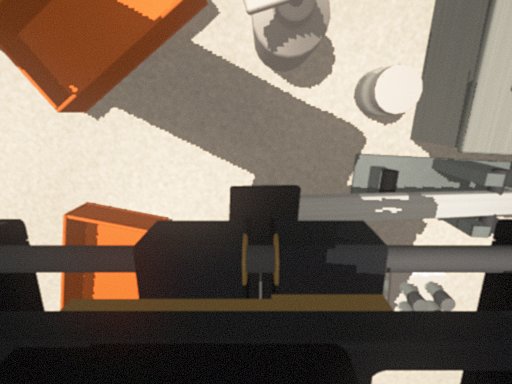

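The paddle's +y edge is visible at row 187, columns 232 to 300, centred under the closed fingertips at column about 262. Pressing now.

Request:
apply_moves(plan="0 0 0.2 0 0 0;0 0 0.2 0 0 0;0 0 0.15 0 0 0;0 -0.03 0.15 0 0 0;0 -0.04 0.15 0 0 0;0 -0.04 0.15 0 0 0;0 -0.03 0.15 0 0 0;0 -0.03 0.15 0 0 0;0 -0.02 0.15 0 0 0;0 0 0 0 0 0")

```text
time_s: 8.83
position: [0.4846, -0.0268, 0.105]
tcp_rot: [[-0.086, 0.996, -0.0], [0.996, 0.086, -0.0], [-0.0, -0.0, -1.0]]
force: [-1.9, 0.4, 8.5]
opening: 0.004
grasp_force: 4.0
```

Request:
apply_moves(plan="0 -0.02 0.12 0 0 0;0 -0.02 0.12 0 0 0;0 -0.01 0.12 0 0 0;0 0 0.12 0 0 0;0 0 0.12 0 0 0;0 0 0.12 0 0 0;0 0 0.12 0 0 0;0 0 0 0 0 0")

```text
time_s: 9.5
position: [0.4829, -0.027, 0.0631]
tcp_rot: [[-0.086, 0.996, 0.001], [0.996, 0.086, -0.0], [-0.0, 0.001, -1.0]]
force: [-0.1, 1.0, 5.6]
opening: 0.001
grasp_force: 2.6
```

Request:
apply_moves(plan="0 0.01 0.1 0 0 0;0 0.01 0.1 0 0 0;0 0.01 0.08 0 0 0;0 0.01 0.06 0 0 0;0 0 0 0 0 0;0 0 0 0 0 0")

```text
time_s: 10.0
position: [0.4845, -0.0268, 0.0463]
tcp_rot: [[-0.086, 0.996, 0.0], [0.996, 0.086, -0.0], [-0.0, 0.0, -1.0]]
force: [-1.3, -0.5, 6.6]
opening: 0.006
grasp_force: 3.4
```

Request:
apply_moves(plan="0 0 0.05 0 0 0;0 0 0.03 0 0 0;0 0 0 0 0 0;0 0 0 0 0 0")

```text
time_s: 10.33
position: [0.485, -0.0269, 0.0426]
tcp_rot: [[-0.086, 0.996, 0.002], [0.996, 0.086, -0.001], [-0.001, 0.002, -1.0]]
force: [0.1, 0.8, 7.9]
opening: 0.008
grasp_force: 4.3
```

Request:
apply_moves(plan="0 0 0.03 0 0 0;0 0 0.03 0 0 0;0 0 0 0 0 0;0 0 0 0 0 0")

```text
time_s: 10.67
position: [0.4854, -0.0269, 0.0397]
tcp_rot: [[-0.086, 0.996, 0.003], [0.996, 0.086, -0.001], [-0.001, 0.002, -1.0]]
force: [0.8, 1.0, 8.1]
opening: 0.003
grasp_force: 4.4
```

Request:
apply_moves(plan="0 0 0.03 0 0 0;0 0 0 0 0 0;0 0 0 0 0 0")

```text
time_s: 10.92
position: [0.4856, -0.027, 0.0388]
tcp_rot: [[-0.086, 0.996, 0.003], [0.996, 0.086, -0.001], [-0.001, 0.003, -1.0]]
force: [-2.0, 1.2, 14.4]
opening: 0.007
grasp_force: 7.1
```

Request:
apply_moves(plan="0 0 0.03 0 0 0;0 0 0.03 0 0 0;0 0 0 0 0 0;0 0 0 0 0 0")

```text
time_s: 11.25
position: [0.4858, -0.027, 0.0376]
tcp_rot: [[-0.087, 0.996, 0.005], [0.996, 0.087, -0.001], [-0.002, 0.004, -1.0]]
force: [-3.8, 2.1, 32.0]
opening: 0.01
grasp_force: 15.6
```

```bash
python3 -c "
from h import *
np.set_printoptions(precision=4,suppress=True)
st();im=capture('side')[:,:,::-1];cv2.imwrite('pics/side1.png',cv2.resize(im[130:290,100:310],None,fx=3.7,fy=3.7,interpolation=2))
"
```

```text
t 11.25 p [ 0.4858 -0.027   0.0376] yaz 4.965494124838618 Rz [ 0.0046 -0.0014 -1.    ] F [-3.7704  2.0838 31.9928] op 0.01010727137602801
```

View pics/side1.png

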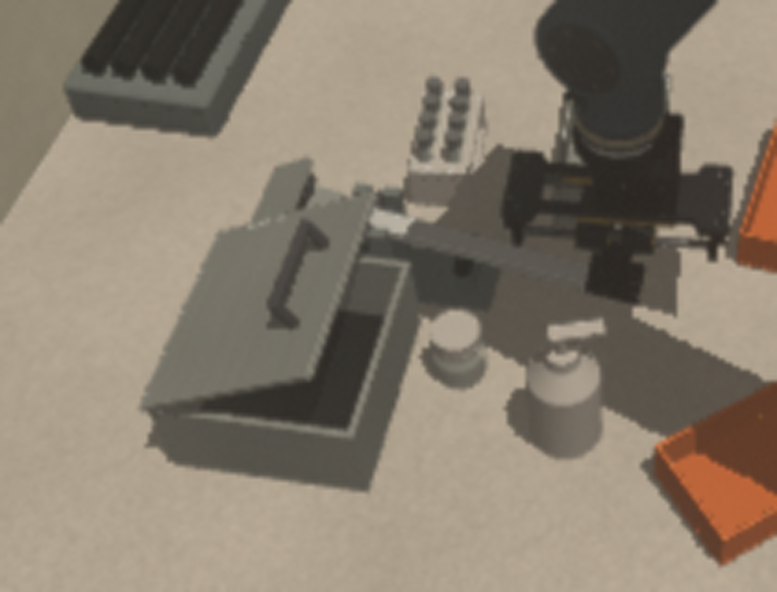

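The side view shows the lid raised (free edge around (340,290)) and the lever down under the fingertips. The fork, rack, jar and bottle are where they were. The 32 N reading, rising steeply, means the lever is on its stop.

```bash
python3 -c "
from rig import bot
print(bot.hand_in())"
```

```text
the job is handed in; nothing more can be done
None
```

I slid the tray out flat from under the paddle and pressed the paddle down onto its stop. The lid is up, and I handed the job in at about 11 s with the fingertips still holding the paddle down at about 32 N.

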